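Take the grease filter out of its frame to soak it

TASK

The extractor's filter frame lies on the worktop: turn both turn buttons fully aside, press the tail of the filter's sunken handle so that its bar pops up, and lift the filter out by the bar, near edge first, since the far edge is tucked under the frame's lip. Set it down gently, flat and handle up, inside the roasting tin, let go of it, and leave the things around undisturbed.

Things in the scene. Friction and masses are not known exactly. Their poses are not given: they have to be found in the camera images.
- frame: fixed steel filter frame, 195 x 165 x 39 mm. Origin: underside, mid-opening; x from near to far rail, z up. Near rail: inner face x = -73 mm, 30 mm wide, top z = 35 mm; side rails as high, inner faces y = +-67.5 mm. Far rail: channel 20 mm wide from x = 72 mm, lip underside z = 35 mm, over the filter's tabs. A straight pull up jams: swing the filter up 0.3 rad about the lip, then draw it back 20 mm
- button_left (a joint): angle of the turn button on the +y half of the near rail. Its pivot is at frame (-89, +40) mm. 0: its 35 mm long, 12 mm wide, 4 mm thick nose points along frame +x and lies 4 mm above the filter; positive turns the nose towards frame +y. Turns +-1.75 rad either way, stays where left; the nose is clear of the filter from 1.2 rad on, either way
- button_right (a joint): angle of the turn button on the -y half of the near rail, pivot at frame (-89, -40) mm; otherwise as button_left (same sign), a little stiffer
- button_left_wing (a point): middle of the upturned thumb wing of the left button, 26 mm from its pivot and 47 mm above the worktop; wing 14 mm along the nose, 4.5 mm thick across it, 16 mm high (top 55 mm above the worktop). Pushing it sideways takes 3 N; its x axis points along the nose
- button_right_wing (a point): the same on the right button; pushing it takes 4 N
- filter_centre (a point): centre (half-way up) of the aluminium baffle filter, 140 (x) x 130 (y) x 26 mm, about 0.35 to 0.65 kg, loose in the frame with 2 to 3 mm play; at the start its underside is 6 mm above the worktop and its axes are the frame's. Two 5 mm thick tabs at the top of its far (+x) edge reach 10 mm out under the frame's lip. A sunken handle cup, open at the top, 70 mm wide in y, spans filter x = -26 to +60 mm, 22 mm deep
- handle (a joint): angle of the sunken handle, 0 flush, to 0.9 rad fully raised; stays where left. Hinge along filter y at filter x = +24 mm, 4 mm below the filter's top
- handle_bar (a point): middle of the handle's round steel grip bar, 9.6 mm thick, 56 mm long along filter y, 42 mm from the hinge on its -x side; flush with the filter's top and hemmed in by the cup's edge at the start, 28 mm above the filter's top and over the filter's middle when fully raised
- handle_pad (a point): top of the handle's tail pad, 16 mm from the hinge on its +x side; pad 24 mm (x) by 56 mm (y). Pressing it down with about 2 N into the cup, some 10 mm deep, raises the bar; the cup is open for 12 mm beyond the pad
- tin: dark roasting tin, fixed to the worktop, outside 204 (x) x 178 (y) mm, 40 mm high, walls and floor 4 mm thick, a wire handle at either x end. Origin at the centre of its underside, z up
- oats_jar: low clip-top glass jar of oats, 94 mm across, 69 mm high, origin at its underside; bystander
- pepper_grinder: small glass pepper grinder, 43 mm across, 112 mm high, origin at its underside; bystander
- oil_bottle: square bottle with black cap, 42 mm across, 170 mm high, origin at its underside; bystander

How it is judged:
By the outcome, as a careful person would: the job done as asked, in the order asked, and still so for the second after the job is handed in, with the robot touching nothing.
It also fails if it takes over 72 s, if anything falls off the work surface, if the arm or the gripper's body presses on something with over 40 N, if the wrist force passes 120 N, or if a joint passes its speed limit or range.

ROBOT

A 6-joint arm with a two-finger parallel gripper is mounted at the origin on a cart in front of the work surface, level with it; the furniture and walls round the work are solid. World frame = base frame: x ahead of the robot, y to its left, z up, the work surface at z = 0. Lengths are in m, angles in rad, forces in N, time in s.
With the tool pointing down it reaches from about 0.375 to 0.975 m from the base axis. Payload 3.8 kg.
Tool frame: the origin (TCP) lies at the very end of the fingers, on their centre line; the grasp point (between the pads) lies 19 mm behind it (grip_depth is the distance from the TCP to the grasp point, in m); z points along the fingers, y is the line along which they close (so a half turn about z gives the same grasp; the last joint's range is limited). The gripper opens to 88 mm and grips with 3 to 60 N. Pads are 18 mm wide; open, the fingers measure 123 mm over their backs; the gripper's body (75 mm by 187 mm) begins 45 mm behind the grasp point.
Start: joints at [1.113, 0.264, 1.604, -0, 1.274, -0.037], TCP at [0.276, 0.616, 0.239] pointing down, gripper open.
Joint ranges: [-2.63, 2.63], [-0.94, 2.18], [0.31, 2.57], [-1.31, 4.45], [0, 2.66], [-2.55, 2.55]. Speed limits (rad/s): [2.57, 2.57, 3.14, 3.14, 3.14, 3.14].

INTERFACE

Orientations are given as a unit quaternion [x, y, z, w].
In Python, from cell import state, grab_frame, camera_model, hand_in, grip_depth gives the robot as it stands.
- The arm moves only by the tool apply_moves, never from a script. Its argument "motion" is a list that holds one entry, the list of rows, each a list of 4 numbers: the shift along the tool's x, y, z in mm, then the turn about the tool's z in degrees. In form: [[[x, y, z, roll], ...]]. A call has 1 to 8 rows; each row shifts and turns the commanded pose from where the row before left it, along the tool's axes as they then stand; what a row does not reach is not made up. A row lasts 1/8 s, in which the tool goes at most 62.5 mm and 10.7 degrees, less where a joint would pass 70% of its speed; a pose out of reach is approached as far as the arm can. A call with a gripper value outside its range is refused whole. "jaw" is the closure in counts, from 0 (fully open) to 255 (shut), set as the call begins (left out, the last holds). The fingers move at their own pace and stop on an object; "squeeze" is the grip in N (left out, the last holds). Time passes only in rows, so rows that do not move let the fingers close. It gives the time, the measured TCP pose, the force, the opening and the grip force at its end, in the units of the state.
- state(): the state, without advancing time (a new reading comes with each control period).
- grab_frame(name): name is "scene" or "top"; returns (picture, depth): 420x560x3 uint8, red, green, blue; 420x560 float32, m along the optical axis (not along the pixel's ray), 0 where there is no reading.
- camera_model(name): a dict with "camera_matrix" (3x3 intrinsics, pixels), "origin" and "attitude" of the camera in the world. Camera axes: x right, y up, looking along -z (the intrinsics and any distortion apply to the point x, -y, -z); pixel columns grow to the right and rows downward; lengths in m; the calibration is good to about 2 mm. A picture is of the moment at which its call begins. camera_model takes no time and is no camera call.
- hand_in(): hands the job in; it is judged then, once.
The state is a dict: "time": time; "joint_pos": joint angles; "joint_vel": joint speeds; "tau": joint torques, N m; "position": TCP position; "tool_rot": TCP orientation; "wrist_force": force on the tool from outside, world axes, zero at the start; "torque": the same for the moment, N m; "width": finger opening in m; "finger_force": force on a finger pad.
Only numpy, scipy, OpenCV 4.12 (cv2) and the standard library are available. Lean on these libraries where they do the work, as an engineer would, in place of code of your own. Each camera call takes 0.05 s, during which the arm holds its last target. There are 200 camera calls.

## Working session

There is one attempt and no reset: what is moved stays moved. The work goes in short steps, Python scripts to look and compute and a tool call to move; the robot and the scene stay as the last step left them, time stands still between calls to the robot, and variables do not carry over. Pictures are saved under pics/ and viewed, at most 10 in all, crops included, and the job is handed in when it is done.

Besides the shell and the picture viewer there is one more tool, called after "Emit:" in YAML: its name, and indented under it one key for each argument. apply_moves: Moves the arm, as the interface text tells. Its arguments: {"type":"object","properties":{"motion":{"type":"array","items":{"type":"array","items":{"type":"array","items":{"type":"number"}}}},"jaw":{"type":"number"},"squeeze":{"type":"number"}},"required":["motion"]}

```bash
ls; mkdir -p pics
cat > h.py <<'E'
import numpy as np, cv2
from cell import *
from scipy.spatial.transform import Rotation as R
def cam(n):
    m=camera_model(n); A=np.array(m["attitude"],float)
    if A.shape!=(3,3): A=R.from_quat(A.ravel()).as_matrix()
    return np.array(m["camera_matrix"]),np.array(m["origin"]),A,m
def ray(n,uv,z):
    K,o,A,m=cam(n); d=A@(np.array([(uv[0]-K[0,2])/K[0,0],-(uv[1]-K[1,2])/K[1,1],-1]))
    return o+d*(z-o[2])/d[2]
def cloud(n,dep):
    K,o,A,m=cam(n); v,u=np.mgrid[:dep.shape[0],:dep.shape[1]]
    P=np.stack([(u-K[0,2])/K[0,0]*dep,-(v-K[1,2])/K[1,1]*dep,-dep],-1)
    return P@A.T+o
E
python3 - <<'E'
from h import *
for n in("scene","top"):
    p,d=grab_frame(n); cv2.imwrite(f"pics/{n}0.png",p[:,:,::-1]); np.save(f"pics/{n}0.npy",d); print(n,cam(n)[3])
print(state())
E
```

```text
pics
scene {'camera_matrix': array([[411.81016862,   0.        , 278.02677186],
       [  0.        , 411.81016862, 209.79315362],
       [  0.        ,   0.        ,   1.        ]]), 'origin': array([0.02020643, 0.46559303, 0.43904463]), 'attitude': array([-0.20995126,  0.47863526,  0.77757764, -0.34957368])}
top {'camera_matrix': array([[426.52331183,   0.        , 279.41615917],
       [  0.        , 426.52331183, 217.53903951],
       [  0.        ,   0.        ,   1.        ]]), 'origin': array([ 0.55074338, -0.04753278,  0.92550816]), 'attitude': array([-0.03835174,  0.0110399 ,  0.7157551 , -0.69721008])}
{'time': 0.1, 'joint_pos': array([ 1.11305978e+00,  2.64668984e-01,  1.60522727e+00, -1.85125834e-05,
        1.27372032e+00, -3.69230131e-02]), 'joint_vel': array([ 0.00062171, -0.0002561 , -0.0040389 ,  0.00118179, -0.00039424,
        0.00183163]), 'tau': array([ 3.87091814e-04, -5.03621900e+01, -3.58069754e+01,  7.31170736e-02,
        2.33881781e-02, -4.15120849e-05]), 'position': array([0.27547545, 0.61552174, 0.23752396]), 'tool_rot': array([ 2.08854945e-01,  9.77946107e-01, -9.83330804e-04, -2.39164780e-04]), 'wrist_force': array([ 0.49937664, -0.00642319,  0.11743089]), 'torque': array([-0.03831822, -0.00395832, -0.00503349]), 'finger_force': 0.0, 'width': 0.08790528686399965}
```

View pics/top0.png

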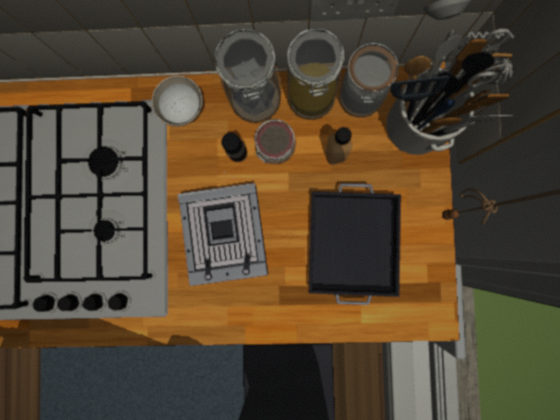

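View pics/scene0.png

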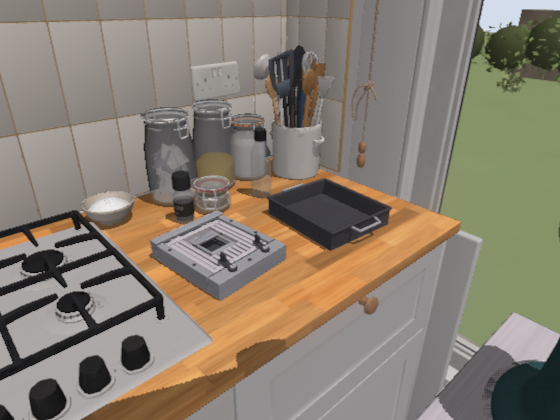

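The top view shows the frame centred near (223,234) with its near rail at the bottom. The button wings are at about (208,265) and (247,262), and the handle is at (220,225). The tin is at (354,243), and the bystanders are at (235,146), (274,140) and (340,145). The scene view agrees.

Run:
```python
from h import *
p=cv2.imread("pics/top0.png"); d=np.load("pics/top0.npy"); P=cloud("top",d)
z=P[...,2]
def rect(m,name):
    n,l,s,c=cv2.connectedComponentsWithStats(m.astype(np.uint8))
    k=1+np.argmax(s[1:,4]); q=P[l==k][:,:2]
    r=cv2.minAreaRect((q*1000).astype(np.float32)); print(name,s[k],r, "medz",np.median(P[l==k][:,2]))
    return l==k
print("table z",np.median(z[300:330,180:300]))
a=np.zeros(z.shape,bool); a[170:300,170:280]=1
rect(a&(z>0.028)&(z<.1),"frame")
b=np.zeros(z.shape,bool); b[185:300,300:410]=1
dark=p.max(2)<70
rect(b&(z>0.03),"tinrim"); rect(b&dark,"tindark")
for n,(u,v,zz) in dict(pep=(235,146,.112),oats=(274,140,.069),oil=(343,135,.17)).items(): print(n,P[v,u],ray("top",(u,v),zz))
# wings
w=a&(z>0.044)&(z<.08); n,l,s,c=cv2.connectedComponentsWithStats(w.astype(np.uint8))
for k in range(1,n):
    if s[k,4]>2: print("wing",s[k],c[k],P[l==k].mean(0),P[l==k][:,2].max())
c=cv2.resize(p[175:295,170:280],None,fx=5,fy=5,interpolation=cv2.INTER_CUBIC); cv2.imwrite("pics/crop1.png",cv2.convertScaleAbs(c,alpha=1.6))
```

```text
table z -0.00048147421398508916
frame [ 178  183   90  103 5605] ((582.2767333984375, 108.04391479492188), (195.0596923828125, 165.75306701660156), 6.548246383666992) medz 0.03309133709708856
tinrim [ 308  185   93  115 1664] ((559.9664916992188, -154.4923858642578), (212.91944885253906, 237.71725463867188), 87.51750183105469) medz 0.040421269522531444
tindark [ 308  190   93  107 9329] ((557.0588989257812, -153.4411163330078), (210.6875, 226.96726989746094), 86.58357238769531) medz 0.003947113427081206
pep [0.7500737  0.06624661 0.11116254] [0.74986871 0.0661296  0.112     ]
oats [ 0.77089142 -0.00789845  0.06578086] [ 0.77006711 -0.00804686  0.069     ]
oil [ 0.74940197 -0.13674861  0.16835443] [ 0.74897021 -0.13655471  0.17      ]
wing [245 256   3   7  16] [246.1875 259.    ] [0.52921416 0.05544277 0.05370762] 0.05681483582493008
wing [205 261   3   7  21] [206. 264.] [0.5209508  0.13848819 0.05271363] 0.05666307298938378
wing [245 271   3   3   4] [246.   271.75] [0.502866   0.0573861  0.04484251] 0.045745400173314965
```

View pics/crop1.png

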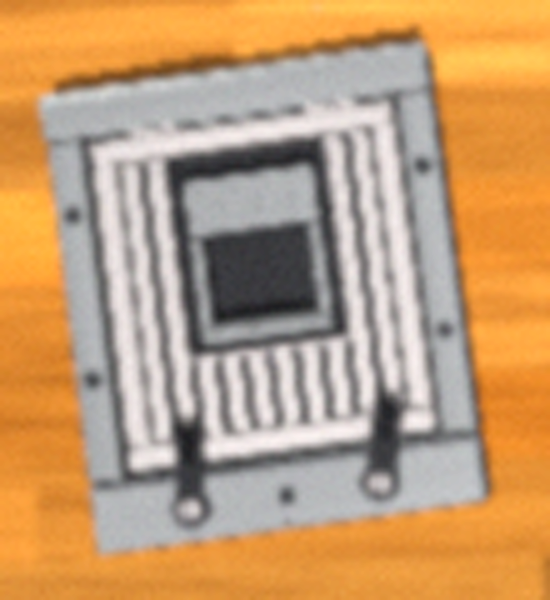

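The crop shows the left button roughly along world x and the right one turned slightly right. The pad is at crop (250,200) and the bar at about (265,330). The rectangle of 195.1 x 165.8 mm matches the frame's given size, with yaw about 6.6°. Next I plan the approach to the left wing and refine the tin.

```bash
cat >> h.py <<'E'
def pose(): 
    s=state(); M=R.from_quat(s["tool_rot"]).as_matrix(); return np.array(s["position"])*1000, np.degrees(np.arctan2(M[1,1],M[0,1]))
def plan(wps,start=None):
    "wps: (x,y,z mm, yaw of tool y deg, rows); rows of tool shifts"
    p,a=pose() if start is None else start; out=[]
    for x,y,z,t,n in wps:
        dp=(np.array([x,y,z])-p)/n; da=(t-a)/n
        for i in range(n):
            r=np.radians(a); out.append([round(float(v),1)+0.0 for v in (dp@[np.sin(r),-np.cos(r),0],dp@[np.cos(r),np.sin(r),0],-dp[2],-da)]); a+=da
        p=np.array([x,y,z],float); a=t
    for i in range(0,len(out),8): print([out[i:i+8]])
def arc(px,py,z,r,a0,a1,off,n):
    return [(px+r*np.cos(np.radians(b)),py+r*np.sin(np.radians(b)),z,b+off,1) for b in np.linspace(a0,a1,n+1)[1:]]
th=np.radians(6.6); F0=np.array([587.7,108.7])
def F(x,y): return F0+[x*np.cos(th)-y*np.sin(th),x*np.sin(th)+y*np.cos(th)]
E
python3 - <<'E'
from h import *
for n,uv in dict(pad=(220,215),bar=(223,241.5)).items():
    q=ray("top",uv,.032)[:2]*1000-F0; print(n,q@[np.cos(th),np.sin(th)],q@[-np.sin(th),np.cos(th)])
for uv in ((311,192),(400,195),(398.5,296),(308,292)): print(ray("top",uv,.04))
print(pose())
plan([(521,138.5,120,-90,16),(521,138.5,44,-90,4)])
E
```

```text
pad 35.02556296184239 -0.9658762454327456
bar -21.333528634093927 0.015343190812482851
[ 0.66473731 -0.08128115  0.04      ]
[ 0.65298938 -0.2645947   0.04      ]
[ 0.44655082 -0.25242615  0.04      ]
[ 0.45842368 -0.06894321  0.04      ]
(array([275.47545173, 615.52173793, 237.52396463]), np.float64(65.88947565608804))
[[[26.2, -20.9, 7.3, 9.7], [29.4, -16.2, 7.3, 9.7], [31.7, -11.0, 7.3, 9.7], [33.1, -5.5, 7.3, 9.7], [33.5, 0.2, 7.3, 9.7], [33.0, 5.9, 7.3, 9.7], [31.5, 11.4, 7.3, 9.7], [29.2, 16.5, 7.3, 9.7]]]
[[[26.0, 21.2, 7.3, 9.7], [22.0, 25.3, 7.3, 9.7], [17.4, 28.7, 7.3, 9.7], [12.3, 31.2, 7.3, 9.7], [6.8, 32.8, 7.3, 9.7], [1.2, 33.5, 7.3, 9.7], [-4.5, 33.2, 7.3, 9.7], [-10.1, 32.0, 7.3, 9.7]]]
[[[0.0, 0.0, 19.0, 0.0], [0.0, 0.0, 19.0, 0.0], [0.0, 0.0, 19.0, 0.0], [0.0, 0.0, 19.0, 0.0]]]
```

```bash
sed -i 's/dp@\[np.sin(r),-np.cos(r),0\]/dp@[-np.sin(r),np.cos(r),0]/' h.py
python3 - <<'E'
from h import *
plan([(521,138.5,120,-90,16),(521,138.5,44,-90,4)])
d=np.load("pics/top0.npy"); P=cloud("top",d); m=(abs(P[...,2]-.040)<.004); m[:185]=0;m[300:]=0;m[:,:300]=0;m[:,410:]=0
q=P[m][:,:2]; c,s=np.cos(-.0594),np.sin(-.0594); u=(q-[.556,-.167])@np.array([[c,-s],[s,c]])
for k in(0,1): h,e=np.histogram(u[:,k],np.arange(-.13,.131,.01)); print(list(zip((e[:-1]*1000).round().astype(int).tolist(),h.tolist())))
E
```

```text
[[[-26.2, -20.9, 7.3, 9.7], [-29.4, -16.2, 7.3, 9.7], [-31.7, -11.0, 7.3, 9.7], [-33.1, -5.5, 7.3, 9.7], [-33.5, 0.2, 7.3, 9.7], [-33.0, 5.9, 7.3, 9.7], [-31.5, 11.4, 7.3, 9.7], [-29.2, 16.5, 7.3, 9.7]]]
[[[-26.0, 21.2, 7.3, 9.7], [-22.0, 25.3, 7.3, 9.7], [-17.4, 28.7, 7.3, 9.7], [-12.3, 31.2, 7.3, 9.7], [-6.8, 32.8, 7.3, 9.7], [-1.2, 33.5, 7.3, 9.7], [4.5, 33.2, 7.3, 9.7], [10.1, 32.0, 7.3, 9.7]]]
[[[0.0, 0.0, 19.0, 0.0], [0.0, 0.0, 19.0, 0.0], [0.0, 0.0, 19.0, 0.0], [0.0, 0.0, 19.0, 0.0]]]
[(-130, 0), (-120, 8), (-110, 228), (-100, 145), (-90, 29), (-80, 42), (-70, 39), (-60, 33), (-50, 38), (-40, 36), (-30, 34), (-20, 37), (-10, 38), (0, 38), (10, 37), (20, 36), (30, 30), (40, 30), (50, 40), (60, 34), (70, 36), (80, 36), (90, 111), (100, 236), (110, 14), (120, 10)]
[(-130, 0), (-120, 0), (-110, 0), (-100, 132), (-90, 286), (-80, 39), (-70, 31), (-60, 34), (-50, 39), (-40, 53), (-30, 37), (-20, 38), (-10, 37), (0, 35), (10, 40), (20, 43), (30, 49), (40, 37), (50, 38), (60, 37), (70, 33), (80, 269), (90, 88), (100, 0), (110, 0), (120, 0)]
```

Emit:
apply_moves:
  motion:
    - [[-26.2,-20.9,7.3,9.7],[-29.4,-16.2,7.3,9.7],[-31.7,-11.0,7.3,9.7],[-33.1,-5.5,7.3,9.7],[-33.5,0.2,7.3,9.7],[-33.0,5.9,7.3,9.7],[-31.5,11.4,7.3,9.7],[-29.2,16.5,7.3,9.7]]
  jaw: 197
  squeeze: 15

```text
time: 1.1
position: [0.3994, 0.3767, 0.1796]
tool_rot: [0.777, 0.629, -0.0, 0.0]
wrist_force: [0.5, 0.2, 0.3]
width: 0.0201
finger_force: 0.0
```

Emit:
apply_moves:
  motion:
    - [[-26.0,21.2,7.3,9.7],[-22.0,25.3,7.3,9.7],[-17.4,28.7,7.3,9.7],[-12.3,31.2,7.3,9.7],[-6.8,32.8,7.3,9.7],[-1.2,33.5,7.3,9.7],[4.5,33.2,7.3,9.7],[10.1,32.0,7.3,9.7]]

```text
time: 2.1
position: [0.524, 0.1394, 0.1213]
tool_rot: [1.0, 0.003, -0.0, 0.0]
wrist_force: [0.4, 1.2, -0.2]
width: 0.0199
finger_force: 0.0
```

Emit:
apply_moves:
  motion:
    - [[-3,1,20,0],[0,0,20,0],[0,0,20,0],[0,0,10,0],[0,0,7,0],[0,0,0,0]]

```text
time: 2.85
position: [0.5208, 0.1395, 0.0447]
tool_rot: [1.0, 0.006, -0.0, 0.0]
wrist_force: [-0.4, -0.2, 0.0]
width: 0.0199
finger_force: 0.0
```

Run:
```python
from h import *
print(pose()); p,a=pose()
pv=F(-89,40); print(pv)
plan(arc(pv[0],pv[1],p[2],26,0,112,-90,12))
f,_=grab_frame("scene"); cv2.imwrite("pics/s1.png",cv2.resize(f[160:320,140:340],None,fx=3.5,fy=3.5)[:,:,::-1])
```

```text
(array([520.81007865, 139.4722512 ,  44.69476666]), np.float64(-89.30426351220044))
[494.69233784 138.20550423]
[[[-0.4, -3.0, 0.0, -8.6], [-0.3, -4.2, 0.0, -9.3], [-0.3, -4.2, 0.0, -9.3], [-0.3, -4.2, 0.0, -9.3], [-0.3, -4.2, 0.0, -9.3], [-0.3, -4.2, 0.0, -9.3], [-0.3, -4.2, 0.0, -9.3], [-0.3, -4.2, 0.0, -9.3]]]
[[[-0.3, -4.2, 0.0, -9.3], [-0.3, -4.2, 0.0, -9.3], [-0.3, -4.2, 0.0, -9.3], [-0.3, -4.2, 0.0, -9.3]]]
```

View pics/s1.png

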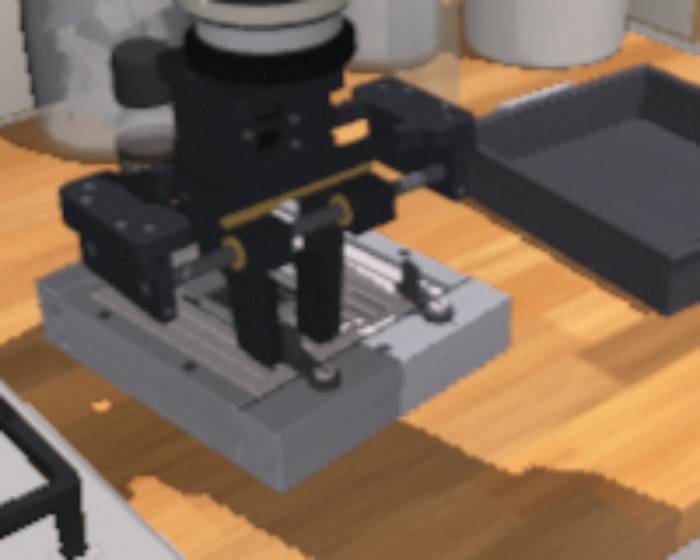

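The crop shows the fingers at (260,340) and (320,320) straddling the left wing, with the pivot knob at (322,375). I'll turn it.

Emit:
apply_moves:
  motion:
    - [[-0.4,-3.0,0,-8.6],[-0.3,-4.2,0,-9.3],[-0.3,-4.2,0,-9.3],[-0.3,-4.2,0,-9.3],[-0.3,-4.2,0,-9.3],[-0.3,-4.2,0,-9.3],[-0.3,-4.2,0,-9.3],[-0.3,-4.2,0,-9.3]]

```text
time: 3.9
position: [0.5033, 0.1633, 0.046]
tool_rot: [0.795, 0.607, 0.001, 0.001]
wrist_force: [1.4, -1.8, -0.4]
width: 0.0199
finger_force: 1.0
```

Emit:
apply_moves:
  motion:
    - [[-0.3,-4.2,0,-9.3],[-0.3,-4.2,0,-9.3],[-0.3,-4.2,0,-9.3],[-0.3,-4.2,0,-9.3],[0,0,0,0]]

```text
time: 4.53
position: [0.4867, 0.1631, 0.046]
tool_rot: [0.563, 0.827, 0.001, 0.001]
wrist_force: [1.9, 0.7, -0.2]
width: 0.0204
finger_force: 0.6
```

Run:
```python
from h import *
print(pose(),state()["wrist_force"]); pv=F(-89,-40); print(pv)
p,a=pose()
plan([(p[0],p[1],90,a,3),(529.5,55.5,90,82,9),(529.5,55.5,45,82,4),(529.5,55.5,45,82,1)])
print(); plan(arc(pv[0],pv[1],45,26,-8,-106,90,11),(np.array([529.5,55.5,45]),82))
```

```text
(array([486.6803178 , 163.11022477,  46.02855466]), np.float64(21.486621781817245)) [ 1.89785538  0.72962544 -0.24154985]
[503.88730988  58.73568298]
[[[0.0, 0.0, -14.7, 0.0], [0.0, 0.0, -14.7, 0.0], [0.0, 0.0, -14.7, 0.0], [-12.9, 0.0, 0.0, -6.7], [-12.8, -1.5, 0.0, -6.7], [-12.5, -2.9, 0.0, -6.7], [-12.1, -4.4, 0.0, -6.7], [-11.5, -5.8, 0.0, -6.7]]]
[[[-10.7, -7.1, 0.0, -6.7], [-9.8, -8.3, 0.0, -6.7], [-8.8, -9.4, 0.0, -6.7], [-7.6, -10.4, 0.0, -6.7], [0.0, 0.0, 11.2, 0.0], [0.0, 0.0, 11.2, 0.0], [0.0, 0.0, 11.2, 0.0], [0.0, 0.0, 11.2, 0.0]]]
[[[0.0, 0.0, 0.0, 0.0]]]

[[[0.1, -4.4, 0.0, 8.9], [0.3, -4.0, 0.0, 8.9], [0.3, -4.0, 0.0, 8.9], [0.3, -4.0, 0.0, 8.9], [0.3, -4.0, 0.0, 8.9], [0.3, -4.0, 0.0, 8.9], [0.3, -4.0, 0.0, 8.9], [0.3, -4.0, 0.0, 8.9]]]
[[[0.3, -4.0, 0.0, 8.9], [0.3, -4.0, 0.0, 8.9], [0.3, -4.0, 0.0, 8.9]]]
```

Emit:
apply_moves:
  motion:
    - [[0,0,-14.7,0],[0,0,-14.7,0],[0,0,-14.7,0],[-12.9,0,0,-6.7],[-12.8,-1.5,0,-6.7],[-12.5,-2.9,0,-6.7],[-12.1,-4.4,0,-6.7],[-11.5,-5.8,0,-6.7]]

```text
time: 5.52
position: [0.5098, 0.1026, 0.0901]
tool_rot: [0.298, 0.954, 0.0, 0.0]
wrist_force: [1.2, 0.4, 0.5]
width: 0.02
finger_force: 0.0
```

Emit:
apply_moves:
  motion:
    - [[-10.7,-7.1,0,-6.7],[-9.8,-8.3,0,-6.7],[-8.8,-9.4,0,-6.7],[-7.6,-10.4,0,-6.7],[0,0,0,0]]

```text
time: 6.15
position: [0.5288, 0.0546, 0.09]
tool_rot: [0.072, 0.997, 0.0, 0.001]
wrist_force: [0.1, -0.6, -0.4]
width: 0.0202
finger_force: 0.0
```

Run:
```python
from h import *
print(pose())
f,d=grab_frame("top"); P=cloud("top",d); z=P[...,2]
w=(z>.046)&(z<.06); w[:230]=0;w[300:]=0;w[:,:170]=0;w[:,290:]=0
n,l,s,c=cv2.connectedComponentsWithStats(w.astype(np.uint8))
for k in range(1,n): print(s[k],P[l==k].mean(0))
plan([(529.5,55.5,45,82,6)])
```

```text
(array([528.78306539,  54.56571262,  90.00473209]), np.float64(81.7202091045937))
[[[-0.2, 0.1, 7.5, -0.1], [-0.2, 0.1, 7.5, -0.1], [-0.2, 0.1, 7.5, -0.1], [-0.2, 0.1, 7.5, -0.1], [-0.2, 0.1, 7.5, -0.1], [-0.2, 0.1, 7.5, -0.1]]]
```

Emit:
apply_moves:
  motion:
    - [[-1,0.5,7.5,0],[0,0,7.5,0],[0,0,7.5,0],[0,0,7.5,0],[0,0,7.5,0],[0,0,7.5,0],[0,0,0,0]]

```text
time: 7.08
position: [0.5286, 0.0554, 0.0432]
tool_rot: [0.071, 0.997, -0.0, -0.001]
wrist_force: [0.1, -0.2, -0.2]
width: 0.0198
finger_force: 0.0
```

Emit:
apply_moves:
  motion:
    - [[0.1,-4.4,0,8.9],[0.3,-4,0,8.9],[0.3,-4,0,8.9],[0.3,-4,0,8.9],[0.3,-4,0,8.9],[0.3,-4,0,8.9],[0.3,-4,0,8.9],[0.3,-4,0,8.9]]

```text
time: 8.07
position: [0.5099, 0.0337, 0.0446]
tool_rot: [0.64, 0.768, 0.001, 0.001]
wrist_force: [3.2, 1.9, -2.2]
width: 0.0202
finger_force: 1.5
```

Emit:
apply_moves:
  motion:
    - [[0.3,-4,0,8.9],[0.3,-4,0,8.9],[0.3,-4,0,8.9],[0,0,0,0]]

```text
time: 8.57
position: [0.4978, 0.0337, 0.0446]
tool_rot: [0.798, 0.602, 0.001, 0.001]
wrist_force: [1.9, 0.4, -1.1]
width: 0.02
finger_force: 1.2
```

Run:
```python
from h import *
print(pose(),state()["wrist_force"]); p,a=pose()
# retreat and go above the pad, tool y along frame y (yaw -83.4)
t=F(0,-140)
plan([(p[0],p[1],100,a,4),(t[0],t[1],120,-83.4,8)])
```

```text
(array([497.8050664 ,  33.71301297,  44.6124975 ]), np.float64(-15.906989154078055)) [ 1.87557248  0.40118847 -1.12810176]
[[[0.0, 0.0, -13.8, 0.0], [0.0, 0.0, -13.8, 0.0], [0.0, 0.0, -13.8, 0.0], [0.0, 0.0, -13.8, 0.0], [-4.1, 14.9, -2.5, 8.4], [-1.8, 15.4, -2.5, 8.4], [0.4, 15.5, -2.5, 8.4], [2.7, 15.2, -2.5, 8.4]]]
[[[4.9, 14.7, -2.5, 8.4], [7.0, 13.8, -2.5, 8.4], [9.0, 12.6, -2.5, 8.4], [10.7, 11.2, -2.5, 8.4]]]
```

Emit:
apply_moves:
  motion:
    - [[0,0,-13.8,0],[0,0,-13.8,0],[0,0,-13.8,0],[0,0,-13.8,0],[-4.1,14.9,-2.5,8.4],[-1.8,15.4,-2.5,8.4],[0.4,15.5,-2.5,8.4],[2.7,15.2,-2.5,8.4]]
  jaw: 255

```text
time: 9.57
position: [0.5499, 0.0014, 0.11]
tool_rot: [0.939, 0.343, -0.0, -0.0]
wrist_force: [0.4, -0.1, 0.2]
width: 0.0006
finger_force: 0.0
```

Emit:
apply_moves:
  motion:
    - [[4.9,14.7,-2.5,8.4],[7,13.8,-2.5,8.4],[9,12.6,-2.5,8.4],[10.7,11.2,-2.5,8.4],[0,0,0,0]]

```text
time: 10.2
position: [0.6036, -0.0308, 0.1201]
tool_rot: [0.998, 0.06, 0.0, 0.0]
wrist_force: [-0.3, 0.0, -0.5]
width: 0.0004
finger_force: 0.0
```

Run:
```python
from h import *
print(pose(),state()["width"])
f,d=grab_frame("top"); P=cloud("top",d); z=P[...,2]
w=(z>.043)&(z<.062); w[:230]=0;w[300:]=0;w[:,:170]=0;w[:,290:]=0
n,l,s,c=cv2.connectedComponentsWithStats(w.astype(np.uint8))
for k in range(1,n):
    q=P[l==k].mean(0)[:2]*1000-F0; print(s[k],"frame",q@[np.cos(th),np.sin(th)],q@[-np.sin(th),np.cos(th)])
cv2.imwrite("pics/crop2.png",cv2.convertScaleAbs(cv2.resize(f[175:295,170:290],None,fx=5,fy=5,interpolation=cv2.INTER_CUBIC)[:,:,::-1],alpha=1.6))
t=F(41,0); print(t)
plan([(t[0],t[1],80,-83.4,6),(t[0],t[1],36,-83.4,4)])
```

```text
(array([603.56558199, -30.76488656, 120.09762642]), np.float64(-83.14225055952593)) 0.00043343747337546513
[244 269   4   4   9] frame -87.72153461650724 -39.69546165414635
[255 271   7   3  18] frame -93.55616594161467 -66.17283045658372
[206 275   4   4   9] frame -88.5451228206707 39.42383714783063
[247 274   1   1   1] frame -95.08912766492796 -42.45451710395767
[191 277   8   4  18] frame -89.08132981703635 65.63552083389727
[204 277   1   1   1] frame -88.93285684213649 46.778515164148395
[628.42828339 113.41242317]
[[[7.2, -23.3, 6.6, 0.1], [7.1, -23.3, 6.6, 0.1], [7.1, -23.3, 6.6, 0.1], [7.1, -23.3, 6.6, 0.1], [7.1, -23.3, 6.6, 0.1], [7.0, -23.3, 6.6, 0.1], [0.0, 0.0, 11.0, 0.0], [0.0, 0.0, 11.0, 0.0]]]
[[[0.0, 0.0, 11.0, 0.0], [0.0, 0.0, 11.0, 0.0]]]
```

View pics/crop2.png

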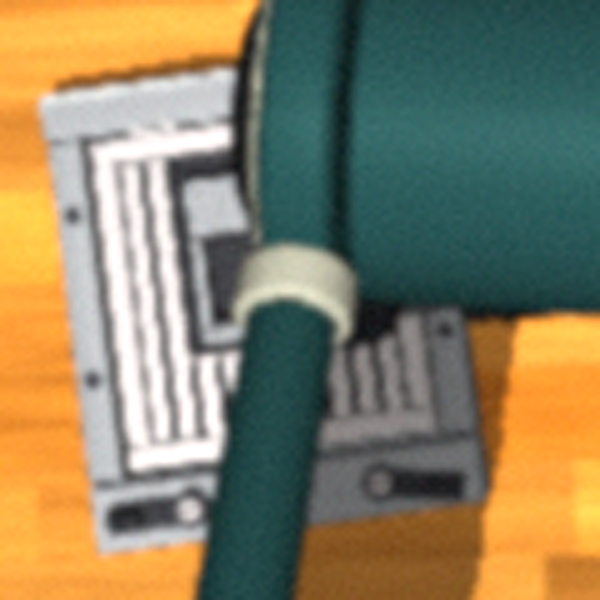

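Both buttons now lie along the near rail at about 90° and 98°, in crop at (150,515) and (425,483). Next I press the pad at frame x = 39.

Emit:
apply_moves:
  motion:
    - [[7,-23.3,6.6,0],[7,-23.3,6.6,0],[7,-23.3,6.6,0],[7,-23.3,6.6,0],[6.5,-23.3,6.6,0],[6,-23.3,6.6,0],[0,0,11,0],[0,0,11,0]]

```text
time: 11.25
position: [0.6259, 0.1131, 0.0568]
tool_rot: [0.998, 0.06, -0.0, 0.0]
wrist_force: [-0.1, 0.3, -0.6]
width: 0.0002
finger_force: 0.0
```

Emit:
apply_moves:
  motion:
    - [[0,0,11,0],[0,0,11,0],[0,0,2,0],[0,0,2,0],[0,0,2,0],[0,0,0,0]]

```text
time: 12.0
position: [0.627, 0.1132, 0.0303]
tool_rot: [0.998, 0.059, 0.001, 0.0]
wrist_force: [-0.4, -0.5, 1.9]
width: 0.0006
finger_force: 1.1
```

Run:
```python
from h import *
p,a=pose(); q=p[:2]-F0; print(p,a,q@[np.cos(th),np.sin(th)],q@[-np.sin(th),np.cos(th)],state()["wrist_force"])
```

```text
[627.01869339 113.21540715  30.32608565] -83.20223585992655 39.577107219454604 -0.033696090948268656 [-0.3999964  -0.46823445  1.92777939]
```

Contact is at the expected height, so I press on.

Emit:
apply_moves:
  motion:
    - [[0,0,2,0],[0,0,2,0],[0,0,2,0],[0,0,1,0],[0,0,1,0],[0,0,0,0]]

```text
time: 12.75
position: [0.6285, 0.1136, 0.0232]
tool_rot: [0.998, 0.059, 0.002, -0.0]
wrist_force: [1.3, 0.3, 6.8]
width: 0.0006
finger_force: 2.4
```

Emit:
apply_moves:
  motion:
    - [[0,0,1,0],[0,0,1,0],[0,0,0,0]]

```text
time: 13.12
position: [0.6293, 0.1137, 0.0219]
tool_rot: [0.998, 0.059, 0.003, -0.0]
wrist_force: [1.9, 0.1, 8.6]
width: 0.0003
finger_force: 3.1
```

Emit:
apply_moves:
  motion:
    - [[0,0,1.5,0],[0,0,1.5,0],[0,0,0,0]]

```text
time: 13.5
position: [0.6306, 0.1139, 0.02]
tool_rot: [0.998, 0.059, 0.004, -0.0]
wrist_force: [2.8, 1.4, 10.4]
width: 0.0009
finger_force: 4.2
```

Run:
```python
from h import *
f,d=grab_frame("scene"); cv2.imwrite("pics/s2.png",cv2.resize(f[190:290,150:290],None,fx=5,fy=5,interpolation=cv2.INTER_CUBIC)[:,:,::-1])
```

```text
(no output)
```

View pics/s2.png

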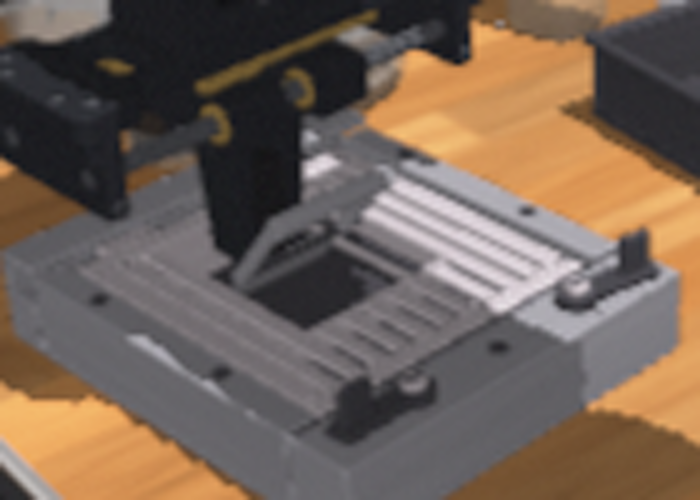

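The bar is up, running from crop (275,230) to (385,180). I'll rise, go over it with the jaw half open and turned across the bar, and measure it from the scene camera.

Emit:
apply_moves:
  motion:
    - [[0,0,-8,0],[0,0,-15,0],[0,0,-20,0],[0,0,-25,0],[0,0,-25,0],[0,0,0,-10],[0,0,0,-10],[0,0,0,-10]]
  jaw: 160

```text
time: 14.55
position: [0.6263, 0.1133, 0.1108]
tool_rot: [0.948, 0.318, 0.0, 0.0]
wrist_force: [-0.4, -0.5, 0.3]
width: 0.0334
finger_force: 0.0
```

Emit:
apply_moves:
  motion:
    - [[0,0,0,-10],[0,0,0,-10],[0,0,0,-10],[0,0,0,-10],[0,0,0,-10],[0,0,0,-9.5],[0,0,0,0]]

```text
time: 15.42
position: [0.6263, 0.1133, 0.1104]
tool_rot: [0.668, 0.744, 0.0, 0.0]
wrist_force: [-0.8, 0.8, -0.3]
width: 0.0326
finger_force: 0.0
```

Run:
```python
from h import *
print(pose(),state()["width"])
f,d=grab_frame("scene"); P=cloud("scene",d)*1000
q=P[...,:2]-F0; fx=q@[np.cos(th),np.sin(th)]; fy=q@[-np.sin(th),np.cos(th)]; z=P[...,2]
m=(d>0)&(abs(fy)<33)&(abs(fx)<60)&(z>42)&(z<80)
for lo in range(42,80,4):
    k=m&(z>=lo)&(z<lo+4)
    if k.sum()>2: print(lo,k.sum(),fx[k].mean(),fx[k].std(),fy[k].min(),fy[k].max())
k=m&(z>54); print("bar",fx[k].mean(),fy[k].mean(),np.percentile(z[k],95))
m=(d>0)&(abs(fy)<60)&(abs(fy)>40)&(abs(fx)<60); print("filter top",np.median(z[m]))
```

```text
(array([626.33687825, 113.28965136, 110.44385383]), np.float64(6.186751150269788)) 0.03260557354492332
42 11 9.994544191719122 2.133610999206888 -26.40853873251404 28.23815700926589
46 7 5.965806783698021 1.8540040827447506 -26.467090389058978 27.41580276593569
50 4 2.6686344671867146 2.0700678509477934 27.080253899276986 28.32312010211397
54 12 -1.416089444915353 3.8265799374393756 -21.486254565246856 28.345101408665435
58 41 -7.264492675062878 1.4673729518035887 -27.732363177792426 28.01886500433556
62 83 -5.54183352833792 2.225171981121368 -28.06779944832662 28.458885246755315
66 9 -5.534444866456119 1.643951938722925 -15.205352261763885 27.375942737603964
bar -5.68703075632217 2.9042644511425757 66.153915809093
filter top 410.2367830186731
```

Emit:
apply_moves:
  motion:
    - [[0,-10.8,0,-0.4],[0,-10.8,0,0],[0,-10.8,0,0],[0,-10.6,0,0],[0,0,18,0],[0,0,18,0],[0,0,18,0],[0,0,10,0]]

```text
time: 16.48
position: [0.5826, 0.1081, 0.0431]
tool_rot: [0.665, 0.747, -0.001, -0.001]
wrist_force: [0.3, -0.2, -0.7]
width: 0.0332
finger_force: 0.0
```

Emit:
apply_moves:
  motion:
    - [[0,0,4,0],[0,0,0,0]]

```text
time: 16.73
position: [0.5838, 0.1083, 0.0413]
tool_rot: [0.665, 0.747, -0.0, -0.0]
wrist_force: [0.4, -0.0, -0.1]
width: 0.0329
finger_force: 0.0
```

Run:
```python
from h import *
p,a=pose(); q=p[:2]-F0; print(p,a,q@[np.cos(th),np.sin(th)],q@[-np.sin(th),np.cos(th)],state()["wrist_force"])
```

```text
[583.80700021 108.3435955   41.33674481] 6.691507755259052 -3.9081640851532615 0.0934077773460752 [ 0.38721977 -0.04781192 -0.1098375 ]
```

Emit:
apply_moves:
  motion:
    - [[0,0,0,0],[0,0,0,0],[0,0,0,0],[0,0,0,0],[0,0,0,0]]
  jaw: 255
  squeeze: 25

```text
time: 17.35
position: [0.5839, 0.1084, 0.0419]
tool_rot: [0.665, 0.747, 0.0, 0.0]
wrist_force: [1.1, -0.0, -0.0]
width: 0.0082
finger_force: 24.5
```

Run:
```python
from h import *
s=state(); print(pose(),s["wrist_force"],s["width"],s["finger_force"])
# arc of bar about lip pivot (72,35): bar rel (-76,25)
for t in (0,.05,.1,.15,.2,.25,.3,.35): print(t, -76*np.cos(t)+25*np.sin(t)+76, 76*np.sin(t)+25*np.cos(t)-25)
```

```text
(array([583.94199115, 108.35826349,  41.90242267]), np.float64(6.688665101413244)) [ 1.09485345 -0.04683505 -0.04239046] 0.008176115260534501 24.46657106280327
0 0.0 0.0
0.05 1.344459441749521 3.7671733744457114
0.1 2.8755188550407382 7.462443797109586
0.15 4.589351388700763 11.0765750163946
0.2 6.4816733539421705 14.60053358645569
0.25 8.547754931354064 18.02551144610986
0.3 10.78243199298744 21.342947934401955
0.35 13.180119009985482 24.544551187798774
```

Gripped: the width is about the bar's thickness. Now I swing it up about the lip.

Emit:
apply_moves:
  motion:
    - [[0,0,-1.5,0],[0,0,-1.5,0],[0,0.7,-1.9,0],[0,0.7,-1.9,0],[0,0.8,-1.8,0],[0,0.8,-1.8,0],[0,0,0,0]]

```text
time: 18.23
position: [0.5866, 0.1087, 0.052]
tool_rot: [0.665, 0.747, -0.0, -0.0]
wrist_force: [-0.8, 1.2, -4.8]
width: 0.008
finger_force: 25.2
```

Emit:
apply_moves:
  motion:
    - [[0,0.9,-1.8,0],[0,0.9,-1.8,0],[0,0.9,-1.8,0],[0,0.9,-1.8,0],[0,0,0,0]]

```text
time: 18.85
position: [0.5895, 0.109, 0.058]
tool_rot: [0.665, 0.747, -0.001, -0.001]
wrist_force: [2.2, 0.1, -15.5]
width: 0.0079
finger_force: 26.3
```

Run:
```python
from h import *
f,d=grab_frame("scene"); cv2.imwrite("pics/s3.png",cv2.resize(f[180:290,140:300],None,fx=4.5,fy=4.5,interpolation=cv2.INTER_CUBIC)[:,:,::-1])
```

```text
(no output)
```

View pics/s3.png

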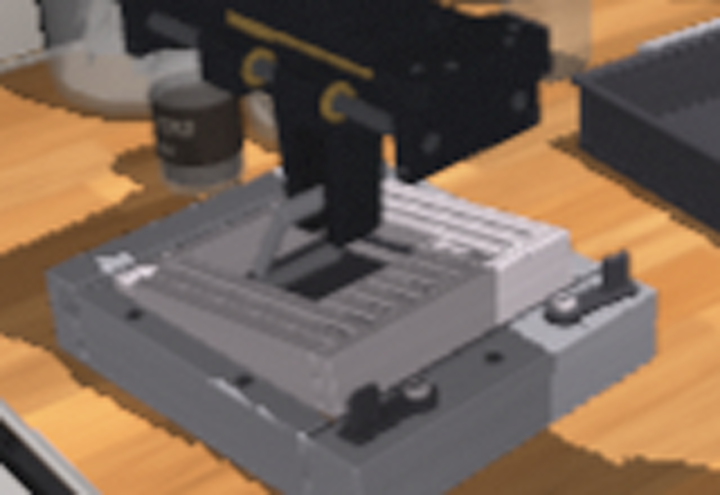

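The crop shows the near edge rising with the far tabs still under the lip, and the bar still held. I'll continue in small steps.

Emit:
apply_moves:
  motion:
    - [[0,1,-1.7,0],[0,1.1,-1.7,0],[0,0,0,0]]

```text
time: 19.27
position: [0.5937, 0.1095, 0.0647]
tool_rot: [0.665, 0.747, 0.001, 0.001]
wrist_force: [-1.4, -0.7, -4.6]
width: 0.0078
finger_force: 25.5
```

Emit:
apply_moves:
  motion:
    - [[0,1.1,-1.7,0],[0,1.1,-1.7,0],[0,0,0,0]]

```text
time: 19.65
position: [0.595, 0.1096, 0.0667]
tool_rot: [0.665, 0.747, 0.0, 0.0]
wrist_force: [-1.6, -1.2, -5.3]
width: 0.0079
finger_force: 25.5
```

```bash
cat > look.py <<'E'
from h import *
import sys
s=state(); print(pose(),s["wrist_force"],s["width"],s["time"])
f,d=grab_frame("scene"); P=cloud("scene",d)*1000
q=P[...,:2]-F0; fx=q@[np.cos(th),np.sin(th)]; fy=q@[-np.sin(th),np.cos(th)]; z=P[...,2]
# filter top on the +y strip: fit plane z = a + b*fx
m=(d>0)&(fy>40)&(fy<62)&(fx>-95)&(fx<60)&(z>28)&(z<130)
for k in range(-90,60,15):
    j=m&(fx>=k)&(fx<k+15)
    if j.sum()>5: print(k+7,round(float(np.median(z[j])),1),round(float(np.percentile(z[j],90)),1))
E
python3 look.py
```

```text
(array([595.0233545 , 109.63957379,  66.69242481]), np.float64(6.691564793146743)) [-1.6198661  -1.16716287 -5.29662509] 0.007862821285555153 19.65
-83 40.4 42.4
-68 66.0 76.2
-53 73.9 75.5
-38 68.2 71.0
-23 64.1 65.6
-8 59.5 61.4
7 54.7 56.6
22 50.5 52.4
37 45.7 48.3
52 41.7 43.4
```

The slope is 0.307 rad. I'll go slightly further to clear the wings, then draw back.

Emit:
apply_moves:
  motion:
    - [[0,1.1,-1.6,0],[0,0.6,-1,0],[0,-2.5,0,0],[0,-2.5,0,0],[0,-2.5,0,0],[0,-2.5,0,0],[0,0,0,0]]

```text
time: 20.58
position: [0.5857, 0.1086, 0.0687]
tool_rot: [0.665, 0.747, -0.0, -0.0]
wrist_force: [-2.2, 1.8, -4.0]
width: 0.0077
finger_force: 25.4
```

```bash
python3 look.py
```

```text
(array([585.71881811, 108.59627127,  68.72828643]), np.float64(6.6882869959067985)) [-2.19460278  1.75842131 -4.02175775] 0.007676380676424497 20.575
-83 56.0 67.2
-68 71.7 73.2
-53 68.4 69.7
-38 65.0 66.7
-23 61.9 63.3
-8 58.6 60.1
7 55.3 57.2
22 52.0 53.8
37 48.8 50.6
52 45.7 47.0
```

Emit:
apply_moves:
  motion:
    - [[0,-1.5,-1.5,0],[0,-1.5,-1.5,0],[0,-1.5,-1.5,0],[0,-1,-2,0],[0,0,-2,0],[0,0,0,0]]

```text
time: 21.38
position: [0.5811, 0.108, 0.0774]
tool_rot: [0.665, 0.747, 0.0, 0.0]
wrist_force: [0.1, 0.3, -3.9]
width: 0.0082
finger_force: 25.4
```

```bash
python3 look.py
```

```text
(array([581.10242492, 108.02008363,  77.43808149]), np.float64(6.6895950651199545)) [ 0.11643312  0.33280002 -3.85584644] 0.008206931822257284 21.375
-83 66.2 78.8
-68 78.1 79.5
-53 74.6 76.3
-38 71.9 73.7
-23 69.1 70.4
-8 66.1 67.7
7 63.2 65.1
22 60.3 61.4
37 57.8 59.1
52 55.4 56.6
```

The filter is free, with a weight of about 4 N. Next I lift it and carry it over the tin.

Run:
```python
from h import *
p,a=pose()
plan([(p[0],p[1],152,a,6),(560,-168.2,152,-3.4,14)])
```

```text
[[[0.0, 0.0, -12.5, 0.0], [0.0, 0.0, -12.5, 0.0], [0.0, 0.0, -12.5, 0.0], [0.0, 0.0, -12.5, 0.0], [0.0, 0.0, -12.5, 0.0], [0.0, 0.0, -12.5, 0.0], [-19.4, -3.8, 0.0, 0.7], [-19.5, -3.5, 0.0, 0.7]]]
[[[-19.5, -3.3, 0.0, 0.7], [-19.5, -3.1, 0.0, 0.7], [-19.6, -2.8, 0.0, 0.7], [-19.6, -2.6, 0.0, 0.7], [-19.6, -2.3, 0.0, 0.7], [-19.7, -2.1, 0.0, 0.7], [-19.7, -1.8, 0.0, 0.7], [-19.7, -1.6, 0.0, 0.7]]]
[[[-19.7, -1.3, 0.0, 0.7], [-19.8, -1.1, 0.0, 0.7], [-19.8, -0.8, 0.0, 0.7], [-19.8, -0.6, 0.0, 0.7]]]
```

Emit:
apply_moves:
  motion:
    - [[0,0,-8,0],[0,0,-13,0],[0,0,-15,0],[0,0,-15,0],[0,0,-15,0],[0,0,-9,0],[-10,-2,0,0.7],[-19.5,-3.5,0,0.7]]

```text
time: 22.42
position: [0.578, 0.0774, 0.1515]
tool_rot: [0.674, 0.739, -0.0, -0.0]
wrist_force: [-0.0, -0.5, -4.4]
width: 0.0079
finger_force: 25.4
```

Emit:
apply_moves:
  motion:
    - [[-19.5,-3.3,0,0.7],[-19.5,-3.1,0,0.7],[-19.6,-2.8,0,0.7],[-19.6,-2.6,0,0.7],[-19.6,-2.3,0,0.7],[-19.7,-2.1,0,0.7],[-19.7,-1.8,0,0.7],[-19.7,-1.6,0,0.7]]

```text
time: 23.42
position: [0.5667, -0.081, 0.1521]
tool_rot: [0.709, 0.705, 0.0, 0.0]
wrist_force: [0.8, -0.1, -3.4]
width: 0.0081
finger_force: 25.4
```

Emit:
apply_moves:
  motion:
    - [[-19.7,-1.3,0,0.7],[-19.8,-1.1,0,0.7],[-19.8,-0.8,0,0.7],[-19.8,-0.6,0,0.7],[-10,0,0,0.3],[0,0,0,0],[0,0,0,0]]

```text
time: 24.3
position: [0.5605, -0.1682, 0.152]
tool_rot: [0.728, 0.686, 0.0, -0.0]
wrist_force: [-0.1, -0.1, -4.2]
width: 0.0079
finger_force: 25.4
```

Run:
```python
from h import *
s=state(); print(pose(),s["wrist_force"],s["width"])
f,d=grab_frame("scene"); cv2.imwrite("pics/s4.png",cv2.resize(f[100:270,230:430],None,fx=3.5,fy=3.5,interpolation=cv2.INTER_CUBIC)[:,:,::-1])
p,a=pose(); plan([(560,-168.2,70,-3.4,5)])
```

```text
(array([ 560.49159748, -168.23767497,  151.9927936 ]), np.float64(-3.4004579634785017)) [-0.11030792 -0.12509189 -4.20907825] 0.007905289474583103
[[[0.0, -0.1, 16.4, 0.0], [0.0, -0.1, 16.4, 0.0], [0.0, -0.1, 16.4, 0.0], [0.0, -0.1, 16.4, 0.0], [0.0, -0.1, 16.4, 0.0]]]
```

View pics/s4.png

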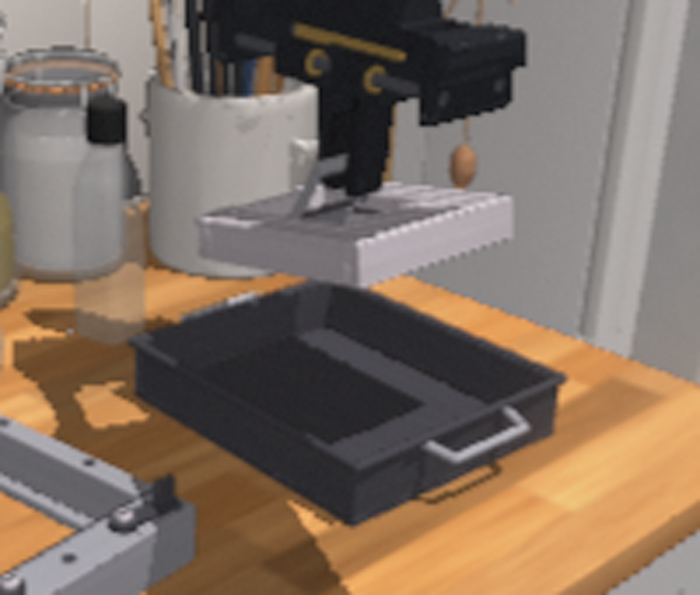

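The crop shows the filter centred over the tin, slightly far-end low, near (355,230). I'll lower it.

Emit:
apply_moves:
  motion:
    - [[0,0,12,0],[0,0,18,0],[0,0,18,0],[0,0,16,0],[0,0,12,0],[0,0,8,0],[0,0,6,0],[0,0,3,0]]

```text
time: 25.35
position: [0.5607, -0.1688, 0.0591]
tool_rot: [0.728, 0.686, 0.0, 0.0]
wrist_force: [-0.9, 0.3, -4.2]
width: 0.0077
finger_force: 25.4
```

Emit:
apply_moves:
  motion:
    - [[0,0,2,0],[0,0,1.5,0],[0,0,1.5,0],[0,0,0,0]]

```text
time: 25.85
position: [0.5605, -0.1686, 0.0541]
tool_rot: [0.728, 0.686, -0.0, -0.0]
wrist_force: [0.6, -0.1, -5.1]
width: 0.0079
finger_force: 25.4
```

Now I follow the arc as the far edge lands.

Emit:
apply_moves:
  motion:
    - [[0,0,1,0],[0,-0.5,1,0],[0,-1,1,0],[0,-1,1,0],[0,-1,1,0],[0,0,0,0]]

```text
time: 26.6
position: [0.5569, -0.1685, 0.0491]
tool_rot: [0.728, 0.686, -0.0, -0.0]
wrist_force: [-1.2, 0.1, -1.8]
width: 0.0077
finger_force: 25.2
```

Emit:
apply_moves:
  motion:
    - [[0,-1,1,0],[0,-1,1,0],[0,-1,1,0],[0,-1,1,0],[0,0,0,0]]

```text
time: 27.22
position: [0.5532, -0.1682, 0.045]
tool_rot: [0.728, 0.686, 0.0, 0.0]
wrist_force: [0.6, -0.2, -2.8]
width: 0.0076
finger_force: 25.3
```

```bash
cat > look2.py <<'E'
from h import *
s=state(); print(pose(),s["wrist_force"],s["width"],s["time"])
f,d=grab_frame("scene"); P=cloud("scene",d)*1000
t=np.radians(-3.4); q=P[...,:2]-[556,-168]; fx=q@[np.cos(t),np.sin(t)]; fy=q@[-np.sin(t),np.cos(t)]; z=P[...,2]
for lo,hi in((40,60),(-60,-40)):
    m=(d>0)&(fy>lo)&(fy<hi)&(z<90)
    print([(k+7,round(float(np.median(z[j])),1)) for k in range(-100,100,15) if (j:=m&(fx>=k)&(fx<k+15)).sum()>3])
m=(d>0)&(z>26)&(z<36)&(abs(fx)<92)&(abs(fy)<80); print("extent",[np.percentile(v[m],[1,99]).round() for v in(fx,fy)])
E
python3 look2.py
```

```text
(array([ 553.17192826, -168.24777329,   44.98043562]), np.float64(-3.413451940806496)) [ 0.5613622  -0.22619075 -2.79786597] 0.007649381573646632 27.225
[(-93, 27.0), (-78, 30.9), (-63, 38.9), (-48, 37.5), (-33, 36.2), (-18, 35.5), (-3, 34.6), (12, 33.5), (27, 32.7), (42, 31.9), (57, 31.0), (72, 29.6), (102, 30.4)]
[(-78, 30.7), (-63, 39.0), (-48, 37.2), (-33, 36.2), (-18, 35.7), (-3, 34.6), (12, 33.5), (72, 29.6), (102, 30.0)]
extent [array([-74.,  74.]), array([-63.,  65.])]
```

Emit:
apply_moves:
  motion:
    - [[0,-0.9,1,0],[0,-0.9,1,0],[0,-0.9,1,0],[0,-0.9,1,0],[0,-0.5,0.5,0],[0,0,0,0]]

```text
time: 28.02
position: [0.5487, -0.168, 0.0405]
tool_rot: [0.728, 0.686, -0.0, -0.0]
wrist_force: [1.6, -0.3, -3.2]
width: 0.0075
finger_force: 25.3
```

```bash
python3 look2.py
```

```text
(array([ 548.71235195, -167.95284756,   40.47753401]), np.float64(-3.4082667448345783)) [ 1.63147556 -0.26385858 -3.18684303] 0.0075141656099214985 28.025
[(-93, 18.3), (-78, 28.2), (-63, 30.2), (-48, 30.0), (-33, 30.1), (-18, 30.4), (-3, 30.1), (12, 30.1), (27, 30.2), (42, 29.7), (57, 30.5), (72, 29.5), (102, 30.8)]
[(-78, 27.2), (-63, 30.4), (-48, 29.9), (-33, 30.2), (-18, 30.4), (-3, 29.8), (12, 29.7), (72, 30.0), (102, 29.1)]
extent [array([-75.,  71.]), array([-64.,  65.])]
```

The filter is flat at 30 mm (4 + 26), so it is resting. I'll release and rise.

Emit:
apply_moves:
  motion:
    - [[0,0,0.5,0],[0,0,0,0]]
  squeeze: 8

```text
time: 28.32
position: [0.5486, -0.1679, 0.0403]
tool_rot: [0.728, 0.686, -0.0, -0.0]
wrist_force: [-1.1, 0.5, -0.1]
width: 0.0085
finger_force: 8.0
```

Emit:
apply_moves:
  motion:
    - [[0,0,0,0],[0,0,0,0],[0,0,0,0],[0,0,0,0],[0,0,-4,0],[0,0,-10,0],[0,0,-15,0],[0,0,-20,0]]
  jaw: 165

```text
time: 29.32
position: [0.5489, -0.168, 0.0904]
tool_rot: [0.728, 0.686, 0.0, 0.0]
wrist_force: [0.4, -0.6, -0.6]
width: 0.0309
finger_force: 0.0
```

Emit:
apply_moves:
  motion:
    - [[0,0,-25,0],[0,0,-25,0],[0,0,-25,0],[0,-15,-10,0],[0,-15,0,0],[0,0,0,0],[0,0,0,0]]

```text
time: 30.2
position: [0.5182, -0.166, 0.1731]
tool_rot: [0.728, 0.686, -0.0, -0.001]
wrist_force: [-0.1, 0.8, -0.5]
width: 0.0308
finger_force: 0.0
```

```bash
python3 look2.py
python3 - <<'E'
from h import *
f,d=grab_frame("scene"); cv2.imwrite("pics/s5.png",f[:,:,::-1])
E
```

```text
(array([ 518.16123706, -165.97870294,  173.10603686]), np.float64(-3.425462261851079)) [-0.11132311  0.80679858 -0.47019032] 0.03083551212457121 30.2
[(-93, 12.8), (-78, 28.0), (-63, 30.3), (-48, 30.3), (-33, 30.1), (-18, 30.1), (-3, 29.8), (12, 30.3), (27, 30.2), (42, 29.9), (57, 30.5), (72, 30.1), (102, 29.4)]
[(-78, 28.4), (-63, 30.6), (-48, 30.0), (-33, 29.6), (-18, 29.4), (-3, 29.9), (12, 30.1), (27, 30.0), (42, 30.5), (57, 30.6), (72, 29.6), (102, 29.8)]
extent [array([-75.,  71.]), array([-63.,  65.])]
```

View pics/s5.png

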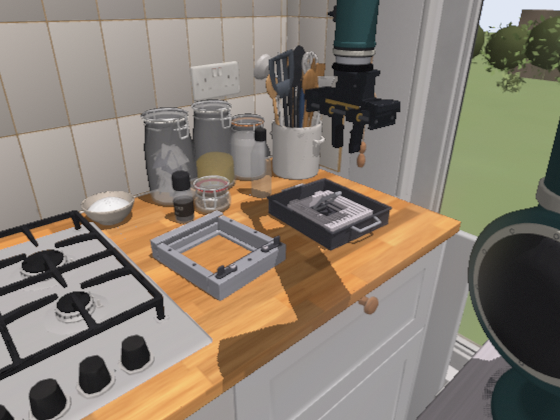

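The filter lies flat, handle up, in the tin at (330,207). The frame is empty at (218,250), the bystanders are in place, and the gripper is clear.

```bash
python3 -c "from cell import hand_in; print(hand_in())"
```

```text
the job is handed in; nothing more can be done
None
```

The job is handed in: both buttons are turned aside, the filter was lifted out near edge first, and it lies flat, handle up, released inside the tin with the things around it undisturbed, after about 30 s of the 72 s allowed.

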